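# Feed one jar lid and slide it to the green spot

### The arm

A 6-joint arm with a two-finger parallel gripper is mounted at the origin on the work surface. World frame = base frame: x ahead of the robot, y to its left, z up, the work surface at z = 0. Lengths are in m, angles in rad, forces in N, time in s.
With the tool pointing down it reaches from about 0.35 to 0.775 m from the base axis. Payload 5.5 kg.
Tool frame: the origin (TCP) lies midway between the tips of the shut fingers; the grasp point (between the pads) lies hold_point_z behind it (hold_point_z is the distance from the TCP to the grasp point, in m); z points along the fingers, y is the direction in which the jaws open and shut (so a half turn about z gives the same grasp; the last joint's range is limited). The gripper opens to 85 mm and grips with 20 to 120 N. Pads are 22 mm wide; open, the fingers measure 114 mm over their backs; the gripper's body (76 mm by 85 mm) begins 54 mm behind the grasp point. The pads swing forward as they close: fully open they stand 13 mm farther back than shut.
Start: joints at [0.969, 0.313, 0.046, 1.304, 0, 1.431], TCP at [0.256, 0.515, 0.231] pointing down, gripper open.
Joint ranges: [-2.76, 2.76], [-0.86, 1.69], [-1.03, 1.26], [-2.2, 2.34], [-1.47, 1.5], [-3.14, 3.14]. Speed limits (rad/s): [2.57, 2.57, 3.14, 3.14, 3.14, 3.14].

### API

Orientations are given as a unit quaternion [w, x, y, z].
In Python, from workcell import * gives the robot as it stands. The module is installed in compiled form; this text tells all that it offers.
- The arm moves only by the tool jog_arm, never from a script. Its argument "plan" is a list of rows, each a list of 6 numbers: the shift along the world's x, y, z in m, then the turn, a rotation vector about the world's x, y, z in degrees. A call has exactly 10 rows; each row shifts and turns the commanded pose from where the row before left it; what a row does not reach is not made up. A row lasts 1/10 s, in which the tool goes at most 50 mm and 8.59 degrees, less where a joint would pass 70% of its speed; a pose out of reach is approached as far as the arm can. A call with a gripper value outside its range is refused whole. "hand" is the opening, from 0 (shut) to 1 (fully open), set as the call begins (left out, the last holds). The fingers move at their own pace and stop on an object; "force" is the grip in N (left out, the last holds). Time passes only in rows, so rows that do not move let the fingers close, or fill a call up. It gives the time, the measured TCP pose, the force and the opening at its end, in the units of the state.
- get_state(): the state, without advancing time (a new reading comes with each control period).
- read_camera(name): name is "side" or "top"; returns the picture (384x512x3 uint8, red, green, blue); there is no depth.
- calibration(name): a dict with "K" (3x3 intrinsics, pixels), "D" ([k1, k2, p1, p2, k3] as OpenCV has them; the pictures are not rectified), "world_to_cam" (4x4, takes a point from world to camera coordinates). Camera axes: x right, y down, z forward; pixel columns grow to the right and rows downward; lengths in m; the calibration is good to about 2 mm. A picture is of the moment at which its call begins. calibration takes no time and is no camera call.
- hand_in(): hands the job in, once; it reports no verdict.
The state is a dict: "clock": time; "joint_pos": joint angles; "qvel": joint speeds; "tau": joint torques, N m; "tcp_pos": TCP position; "orientation": TCP orientation; "wrist_force": force on the tool from outside, world axes, zero at the start; "ft_torque": the same for the moment, N m; "finger_gap": finger opening in m.
Only numpy, scipy, OpenCV 4.12 (cv2) and the standard library are available. Lean on these libraries where they do the work, as an engineer would, in place of code of your own. Each camera call takes 0.05 s, during which the arm holds its last target.

### The job

Press the red plunger of the lid feeder all the way down once and let it come back up, so that a single gold jar lid is fed out onto the bench. Then push that lid across the bench with the fingers until it lies wholly inside the green circle. Never pick the lid up, leave the other lids in the feeder and do not knock the things standing around.

Things in the scene. Friction and masses are not known exactly. Their poses are not given: they have to be found in the camera images.
- feeder: Lid feeder fixed to the bench: white open-topped square magazine (56 mm high, outer faces 37 mm from its centre) with a clear front, holding a stack of gold lids; behind it a blue housing 56 mm high, 86 mm wide, reaching 36 to 185 mm behind the magazine centre. Origin on the bench under the magazine centre; x axis points from magazine to plunger, z up. Lids come out along its -x.
- feeder_exit (a point): Middle of the 17 mm high outlet slot at bench level, 37 mm in front of the magazine centre, 6 mm up. Pressing the plunger drives a flat 9 mm high pusher plate out here behind the lid; it goes back in as the plunger rises.
- plunger_top (a point): Centre of the top face of the red plunger cap (42 mm diameter, 13 mm thick), 80 mm behind the magazine centre and 118 mm above the bench when up; it moves with the plunger.
- plunger (a joint): Plunger travel, m: 0 = up, 0.028 = fully down on its stop. A spring returns it. Needs about 3 N at first, 8 to 12 N at the bottom, more when pushed fast. A full press pushes the bottom lid out until its centre is about 114 mm in front (feeder -x) of the magazine centre; pressed fast, the lid slides some mm farther. Each full press feeds one lid.
- lid1_center (a point): Centre (half-way up, 6 mm above its underside) of the bottom lid of the stack, the one that is fed out: a gold disc, 63 mm diameter, 12 mm thick, about 15 g, lying flat; its z axis is up. It slides on the bench.
- lid2_center (a point): Centre of the second lid from the bottom, the same size; it drops 12 mm after the feed and must stay in the feeder.
- lid3_center (a point): Centre of the third lid, the same size; stays in the feeder.
- lid4_center (a point): Centre of the fourth (top) lid, the same size; stays in the feeder.
- spot_green_center (a point): Centre of the green-edged white circle taped flat on the bench, 100 mm outer diameter, on bench level (nothing to catch on). To the left or the right of the feeder's exit.
- spot_blue_center (a point): Centre of the like, blue-edged circle on the other side; a filled jar stands on it. Not a target.
- jar_blue_center (a point): Centre (44 mm up) of the filled, lidded glass jar on the blue circle, 76 mm diameter, 88 mm high; leave alone.
- jar_back_center (a point): Centre (44 mm up) of another such jar at the back left; leave alone.
- jar_empty_center (a point): Centre (40 mm up) of an open empty glass jar behind the green circle, about 72 mm diameter, 80 mm high; leave alone.
- cleaner_center (a point): Centre (85 mm up) of a white bottle with blue cap, 60 mm diameter, 170 mm high; leave alone.
- forceps_center (a point): Steel forceps lying flat at the left, 150 mm long, 15 mm wide at most, 8 mm high; the point is near their middle; leave alone.
- dish_center (a point): Centre (12 mm up) of a small steel dish, 90 mm diameter, 25 mm high; leave alone.
- lid1: The same bottom lid; origin at the centre of its underside.

How it is judged:
On the way, in this order (a step that is already met when the one before it is completed fails the run):
1. the plunger is pressed all the way down (value of joint plunger above 0.025 m), for 0.02 s.
2. the plunger is back up and one lid lies flat on the bench, wholly out of the feeder (value of joint plunger below 0.003 m and x of lid1_center in the frame of feeder below -0.072 m and height (world z) of lid1_center below 0.012 m and angle between lid1_center's own z axis and vertical below 0.15 rad and distance of each of lid2_center, lid3_center, lid4_center from where it was at the start of the episode below 0.03 m), for 0.2 s.
3. the lid lies inside the green circle (horizontal distance between lid1_center and spot_green_center below 0.02 m and height (world z) of lid1_center below 0.012 m and angle between lid1_center's own z axis and vertical below 0.15 rad), for 0.2 s.
At the end, for the whole second after the job is handed in: The fed lid lies flat and at rest on the bench within 20 mm of the green circle's centre (63 mm lid in a 100 mm circle), the plunger is up, the other three lids are still in the feeder (each within 30 mm of its start) and the bystanders are within 25 mm of where they stood (all of step 3 and linear speed of lid1 below 0.02 m/s and value of joint plunger below 0.003 m and distance of each of lid2_center, lid3_center, lid4_center from where it was at the start of the episode below 0.03 m and distance of each of jar_blue_center, jar_back_center, jar_empty_center, cleaner_center, forceps_center, dish_center from where it was at the start of the episode below 0.025 m); the robot touches nothing.
It fails at once if the lid is lifted off the bench or tipped up (centre above 30 mm, or tilt above 0.6 rad) (height (world z) of lid1_center above 0.03 m or angle between lid1_center's own z axis and vertical above 0.6 rad).
It fails at once if a second lid leaves its place in the feeder (moves more than 30 mm) (not (distance of lid2_center from where it was at the start of the episode below 0.03 m) or not (distance of lid3_center from where it was at the start of the episode below 0.03 m) or not (distance of lid4_center from where it was at the start of the episode below 0.03 m)).
It fails at once if a bystander is moved by more than 25 mm (not (distance of jar_blue_center from where it was at the start of the episode below 0.025 m) or not (distance of jar_back_center from where it was at the start of the episode below 0.025 m) or not (distance of jar_empty_center from where it was at the start of the episode below 0.025 m) or not (distance of cleaner_center from where it was at the start of the episode below 0.025 m) or not (distance of forceps_center from where it was at the start of the episode below 0.025 m) or not (distance of dish_center from where it was at the start of the episode below 0.025 m)).
It also fails if it takes over 54 s, if anything falls off the work surface, if the arm or the gripper's body presses on something with over 40 N, if the wrist force passes 120 N, or if a joint passes its speed limit or range.

## Working session

There is one attempt and no reset: what is moved stays moved. The work goes in short steps, Python scripts to look and compute and a tool call to move; the robot and the scene stay as the last step left them, time stands still between calls to the robot, and variables do not carry over. Pictures are saved under pics/ and viewed, and the job is handed in when it is done.

Besides the shell and the picture viewer there is one more tool, called after ">>>" as a command line: name --pt "numbers of a row" for each row, then --argument value for the rest. jog_arm: Moves the arm, as the interface text tells. Its arguments: {"type":"object","properties":{"plan":{"type":"array","items":{"type":"array","items":{"type":"number"}}},"hand":{"type":"number"},"force":{"type":"number"}},"required":["plan"]}

```bash
mkdir -p pics; python3 - <<'E'
from workcell import *
import cv2
print(get_state())
for n in("side","top"):
    im=read_camera(n); cv2.imwrite(f"pics/{n}0.png",cv2.resize(im[:,:,::-1],(800,600),interpolation=cv2.INTER_CUBIC)); cv2.imwrite(f"{n}_raw0.png",im[:,:,::-1])
    c=calibration(n); print(c)
E
```

```text
{'clock': 0.0, 'joint_pos': array([ 9.69387967e-01,  3.13990843e-01,  4.49844553e-02,  1.30359634e+00,
       -2.82708976e-05,  1.43115379e+00]), 'qvel': array([-1.52255373e-03,  2.35621469e-04,  1.52075428e-04,  8.93551198e-05,
        1.02128890e-03,  1.23218036e-04]), 'tau': array([ 2.77264953e-04, -4.80625892e+01,  2.98534155e+01,  1.94489595e-02,
       -2.23346615e-04, -9.47483159e-06]), 'tcp_pos': array([0.25592756, 0.51433672, 0.23041655]), 'orientation': array([-3.13877487e-04,  2.28836990e-01,  9.73464337e-01, -8.47025303e-04]), 'wrist_force': array([-0.15427881, -0.47247144,  0.38647691]), 'ft_torque': array([ 0.01182733, -0.04139081, -0.00357883]), 'finger_gap': 0.08506614432844158}
{'K': array([[354.41513383,   0.        , 255.89037065],
       [  0.        , 354.41513383, 190.32626976],
       [  0.        ,   0.        ,   1.        ]]), 'D': array([-0.11360976,  0.        ,  0.        ,  0.        ,  0.        ]), 'world_to_cam': array([[-0.9157029 , -0.40175054,  0.00920387,  0.44321168],
       [-0.24490115,  0.53974724, -0.80541688,  0.22631579],
       [ 0.3186089 , -0.7397766 , -0.59263728,  1.05219817],
       [ 0.        ,  0.        ,  0.        ,  1.        ]])}
{'K': array([[455.08986258,   0.        , 254.50083353],
       [  0.        , 455.08986258, 197.24121892],
       [  0.        ,   0.        ,   1.        ]]), 'D': array([0.03600999, 0.        , 0.        , 0.        , 0.        ]), 'world_to_cam': array([[ 0.00442372, -0.99984618, -0.01697188,  0.00981411],
       [-0.99812296, -0.00337813, -0.06114859,  0.49356647],
       [ 0.06108185,  0.01721052, -0.99798437,  1.45946542],
       [ 0.        ,  0.        ,  0.        ,  1.        ]])}
```

View pics/side0.png

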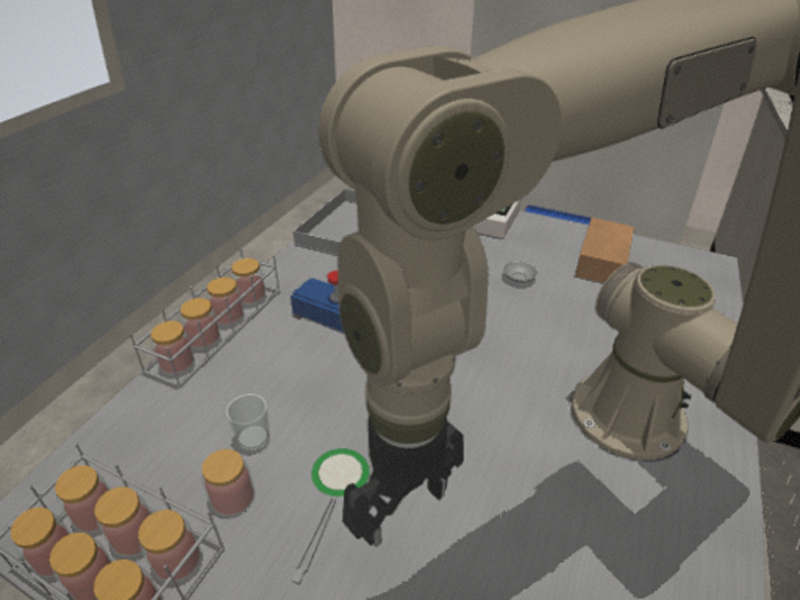

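View pics/top0.png

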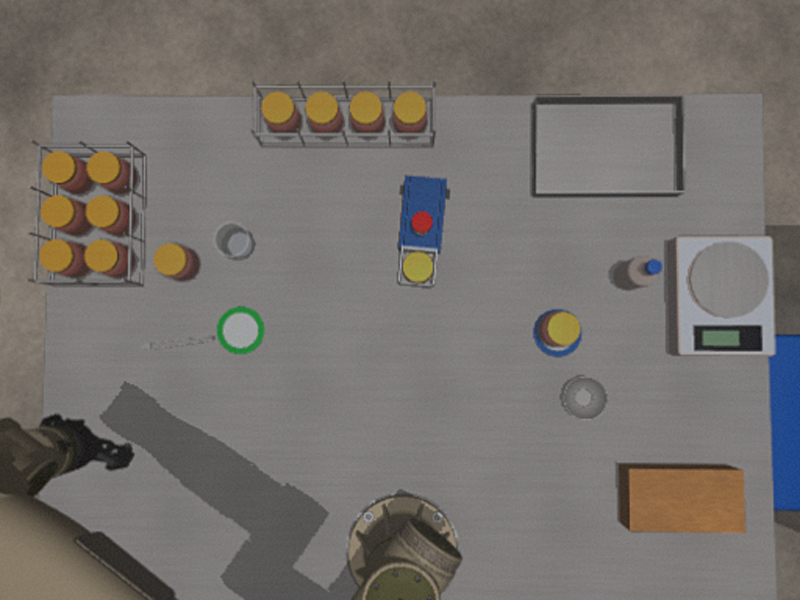

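The top view shows the feeder at about (268,170) raw px with its outlet facing down the image (toward the robot). The green circle is at (154,211), and the forceps touch it on the left. The side view shows the green circle and the forceps next to the gripper. I'll zoom in for exact pixels.

```bash
cat > h.py <<'E'
import numpy as np,cv2
from workcell import *
def pix2w(n,uv,z):
    c=calibration(n);K,D,T=c["K"],c["D"],c["world_to_cam"]
    p=cv2.undistortPoints(np.array(uv,float).reshape(-1,1,2),K,np.array(D)).reshape(-1,2)
    d=np.c_[p,np.ones(len(p))]@T[:3,:3]; o=-T[:3,:3].T@T[:3,3]
    z=np.broadcast_to(z,len(p))
    return o+d*((z-o[2])/d[:,2])[:,None]
def w2pix(n,P):
    c=calibration(n);T=c["world_to_cam"]
    return cv2.projectPoints(np.array(P,float).reshape(-1,1,3),cv2.Rodrigues(T[:3,:3])[0],T[:3,3],c["K"],np.array(c["D"]))[0].reshape(-1,2)
def crop(im,x0,y0,w,h,s,fn):
    c=cv2.resize(im[y0:y0+h,x0:x0+w,::-1],(w*s,h*s),interpolation=cv2.INTER_CUBIC)
    for i in range(0,w,10): cv2.line(c,(i*s,0),(i*s,6 if i%50 else 14),(255,255,255),1); 
    for i in range(0,w,20): cv2.putText(c,str(x0+i),(i*s,24),0,.4,(255,255,255),1)
    for i in range(0,h,10): cv2.line(c,(0,i*s),(6,i*s),(255,255,255),1)
    for i in range(0,h,20): cv2.putText(c,str(y0+i),(8,i*s+4),0,.4,(255,255,255),1)
    cv2.imwrite(fn,c)
E
python3 - <<'E'
from h import *
im=cv2.imread("top_raw0.png")[:,:,::-1]
crop(im,235,105,80,85,7,"pics/feeder.png"); crop(im,85,130,100,100,6,"pics/green.png")
E
```

```text
(no output)
```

View pics/feeder.png

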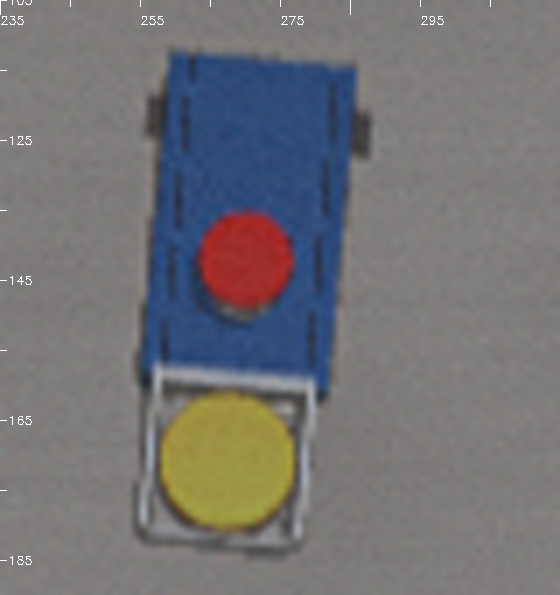

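View pics/green.png

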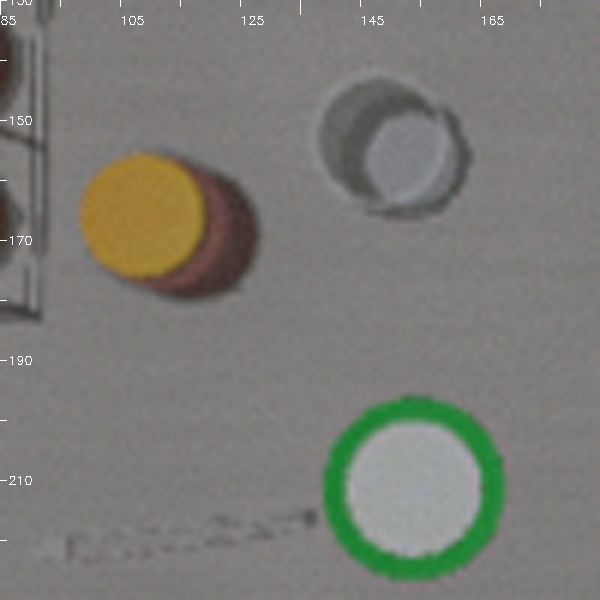

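```bash
python3 - <<'E'
from h import *
im=cv2.imread("top_raw0.png"); hsv=cv2.cvtColor(im,cv2.COLOR_BGR2HSV)
def cen(lo,hi,x0,y0,x1,y1):
    m=cv2.inRange(hsv,lo,hi);k=np.zeros_like(m);k[y0:y1,x0:x1]=m[y0:y1,x0:x1]
    ys,xs=np.nonzero(k);(c,r)=cv2.minEnclosingCircle(np.c_[xs,ys].astype(np.float32));return xs.mean(),ys.mean(),c,r
red=cen((0,150,80),(6,255,255),255,130,285,152);print(red)
lid=cen((22,100,80),(35,255,255),252,158,282,185);print(lid)
gr=cen((45,120,60),(80,255,255),130,190,175,235);print(gr)
R=pix2w("top",red[:2],.118)[0];L=pix2w("top",lid[:2],.048)[0];G=pix2w("top",gr[:2],0)[0]
print("red",R,"lid",L,"green",G)
d=(R-L)[:2];print(np.linalg.norm(d),np.degrees(np.arctan2(d[1],d[0])))
# housing edges at z=.056, lower-left corner.. 
print(pix2w("top",[(235+171/7,105+52/7),(235+356/7,105+67/7),(235+148/7,105+378/7),(235+328/7,105+392/7)],.056))
print("jar empty",pix2w("top",[(153,156)],0.0),"forceps tip",pix2w("top",[(137,216),(92,222)],.005),"jarblue top",pix2w("top",[(360,210)],.088),"backjar",pix2w("top",[(106,166.)],.088))
E
```

```text
(np.float64(269.5882352941176), np.float64(141.91596638655463), (269.5799865722656, 141.97999572753906), 6.1853156089782715)
(np.float64(267.0813559322034), np.float64(170.1762711864407), (267.0, 170.2894744873047), 9.761980056762695)
(np.float64(153.9182156133829), np.float64(210.95910780669146), (153.5, 210.8478240966797), 14.923503875732422)
red [ 0.65550902 -0.03505638  0.118     ] lid [ 0.57781648 -0.02842606  0.048     ] green [0.44834015 0.34117912 0.        ]
0.07797494450748613 -4.877834921451165
[[ 0.76147985 -0.00344967  0.056     ]
 [ 0.75456534 -0.08745713  0.056     ]
 [ 0.61233406  0.00637514  0.056     ]
 [ 0.60611195 -0.07495527  0.056     ]]
jar empty [[0.62957868 0.34737879 0.        ]] forceps tip [[0.43156665 0.39485608 0.005     ]
 [0.41157796 0.54082608 0.005     ]] jarblue top [[ 0.45108624 -0.31221789  0.088     ]] backjar [[0.5844753  0.47102811 0.088     ]]
```

Feeder yaw is about -4.7° and the plunger is at (0.6555, -0.035). The lid should come out near (0.464, -0.019), with green at (0.448, 0.341), so the push is almost pure +y. I'll shut the fingers, move over the plunger and turn the tool y axis to about 2.5°.

>>> jog_arm --pt "0.02 -0.0275 -0.003 0 0 -3.05" --pt "0.02 -0.0275 -0.003 0 0 -3.05" --pt "0.02 -0.0275 -0.003 0 0 -3.05" --pt "0.02 -0.0275 -0.003 0 0 -3.05" --pt "0.02 -0.0275 -0.003 0 0 -3.05" --pt "0.02 -0.0275 -0.003 0 0 -3.05" --pt "0.02 -0.0275 -0.003 0 0 -3.05" --pt "0.02 -0.0275 -0.003 0 0 -3.05" --pt "0.02 -0.0275 -0.003 0 0 -3.05" --pt "0.02 -0.0275 -0.003 0 0 -3.05" --hand 0 --force 40

```text
clock: 1.1
tcp_pos: [0.4566, 0.2385, 0.2009]
orientation: [-0.0, 0.478, 0.878, -0.0]
wrist_force: [-0.5, 0.4, -0.7]
finger_gap: 0.0002
```

>>> jog_arm --pt "0.02 -0.0275 -0.003 0 0 -3.05" --pt "0.02 -0.0275 -0.003 0 0 -3.05" --pt "0.02 -0.0275 -0.003 0 0 -3.05" --pt "0.02 -0.0275 -0.003 0 0 -3.05" --pt "0.02 -0.0275 -0.003 0 0 -3.05" --pt "0.02 -0.0275 -0.003 0 0 -3.05" --pt "0.02 -0.0275 -0.003 0 0 -3.05" --pt "0.02 -0.0275 -0.003 0 0 -3.05" --pt "0.02 -0.0275 -0.003 0 0 -3.05" --pt "0.02 -0.0275 -0.003 0 0 -3.05"

```text
clock: 2.1
tcp_pos: [0.6566, -0.0364, 0.1706]
orientation: [-0.0, 0.692, 0.722, -0.0]
wrist_force: [-0.0, 0.6, 0.5]
finger_gap: 0.0002
```

>>> jog_arm --pt "0 0 0 0 0 0" --pt "0 0 0 0 0 0" --pt "0 0 -0.006 0 0 0" --pt "0 0 -0.006 0 0 0" --pt "0 0 -0.006 0 0 0" --pt "0 0 -0.006 0 0 0" --pt "0 0 -0.006 0 0 0" --pt "0 0 0 0 0 0" --pt "0 0 0 0 0 0" --pt "0 0 0 0 0 0"

```text
clock: 3.1
tcp_pos: [0.6565, -0.0353, 0.1417]
orientation: [0.0, 0.691, 0.723, 0.0]
wrist_force: [0.5, 0.3, -0.2]
finger_gap: 0.0003
```

```bash
python3 - <<'E'
from h import *
im=read_camera("side"); crop(im,140,140,160,110,5,"pics/side1.png")
im=read_camera("top"); crop(im,210,90,110,110,5,"pics/top1.png")
s=get_state();print(s["tcp_pos"],s["orientation"],s["wrist_force"],s["finger_gap"],s["clock"])
print(w2pix("side",[[.6555,-.035,.118],list(s["tcp_pos"])]),w2pix("top",[[.6555,-.035,.118],list(s["tcp_pos"])]))
E
```

```text
[ 0.656477   -0.0352801   0.14170108] [3.10630013e-04 6.91279092e-01 7.22587765e-01 2.06021609e-04] [-0.97496016  1.0543934  -0.20103867] -1.0033450134252533e-05 3.2
[[214.64219402 176.32903909]
 [214.02232787 170.44951469]] [[269.56963006 141.91889549]
 [269.79258345 140.14227147]]
```

View pics/side1.png

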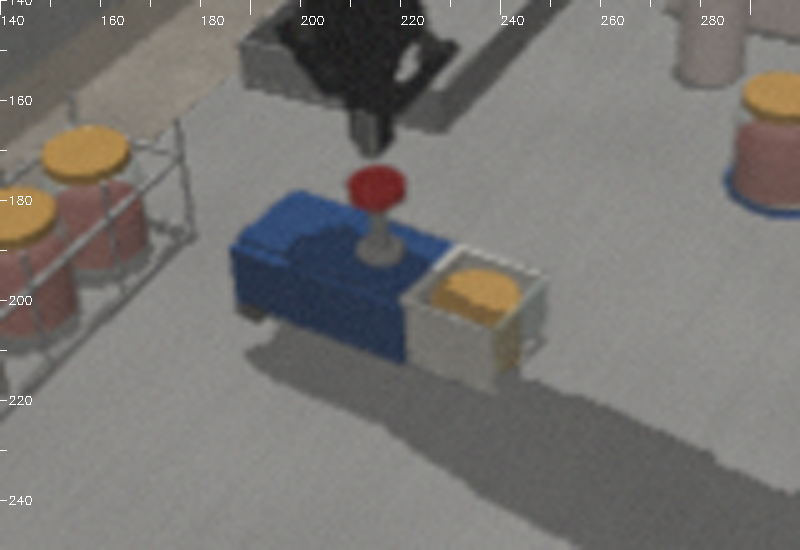

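View pics/top1.png

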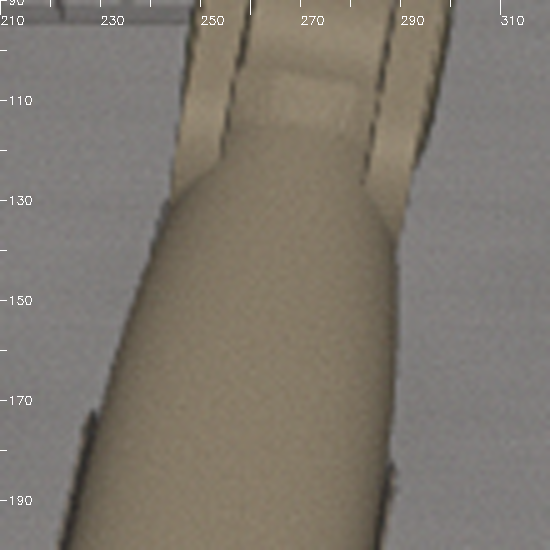

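Side view: the fingertips (213,170) are directly above the red cap (213,177). In the top view the arm hides the feeder. I'll press slowly.

>>> jog_arm --pt "0 0 -0.0055 0 0 0" --pt "0 0 -0.0055 0 0 0" --pt "0 0 -0.0055 0 0 0" --pt "0 0 -0.0055 0 0 0" --pt "0 0 -0.0025 0 0 0" --pt "0 0 -0.0025 0 0 0" --pt "0 0 -0.0025 0 0 0" --pt "0 0 -0.0025 0 0 0" --pt "0 0 -0.0025 0 0 0" --pt "0 0 -0.0025 0 0 0"

```text
clock: 4.2
tcp_pos: [0.656, -0.0352, 0.1056]
orientation: [0.0, 0.691, 0.723, 0.0]
wrist_force: [-3.4, 0.0, 6.8]
finger_gap: 0.0
```

>>> jog_arm --pt "0 0 -0.0025 0 0 0" --pt "0 0 -0.0025 0 0 0" --pt "0 0 -0.0025 0 0 0" --pt "0 0 -0.0025 0 0 0" --pt "0 0 -0.0025 0 0 0" --pt "0 0 -0.0025 0 0 0" --pt "0 0 0 0 0 0" --pt "0 0 0 0 0 0" --pt "0 0 0 0 0 0" --pt "0 0 0 0 0 0"

```text
clock: 5.2
tcp_pos: [0.656, -0.0352, 0.0905]
orientation: [0.0, 0.691, 0.723, 0.0]
wrist_force: [-3.3, 1.0, 7.1]
finger_gap: 0.0001
```

```bash
python3 - <<'E'
from h import *
im=read_camera("side"); crop(im,180,140,120,110,5,"pics/side2.png")
s=get_state();print(s["tcp_pos"],s["wrist_force"],s["clock"])
E
```

```text
[ 0.65599248 -0.03519017  0.09046728] [-3.95103573 -0.04730565  6.22576641] 5.25
```

View pics/side2.png

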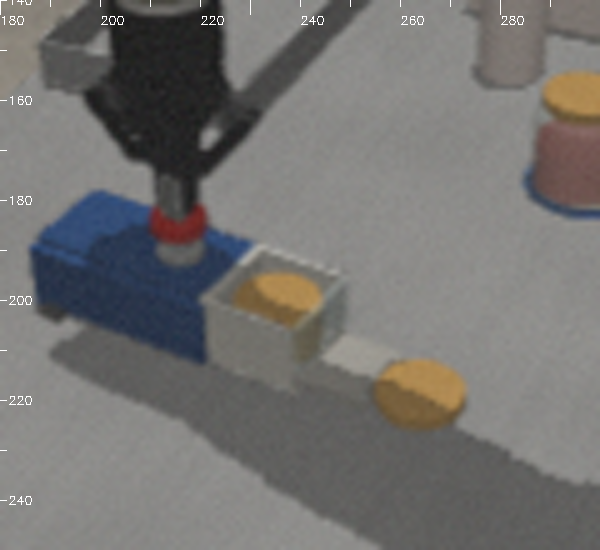

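The lid is out at (261,218) with the pusher plate behind it. The force is only 7 N, so I'll press 3 mm more to be sure it reaches the stop.

>>> jog_arm --pt "0 0 -0.001 0 0 0" --pt "0 0 -0.001 0 0 0" --pt "0 0 -0.001 0 0 0" --pt "0 0 0 0 0 0" --pt "0 0 0 0 0 0" --pt "0 0 0 0 0 0" --pt "0 0 0 0 0 0" --pt "0 0 0 0 0 0" --pt "0 0 0 0 0 0" --pt "0 0 0 0 0 0"

```text
clock: 6.25
tcp_pos: [0.6561, -0.0352, 0.09]
orientation: [0.001, 0.691, 0.723, 0.0]
wrist_force: [-8.2, -0.0, 19.0]
finger_gap: 0.0
```

On the stop now (19 N, z = 0.090). Next I'll rise gently, then back off toward the robot for a clear view.

>>> jog_arm --pt "0 0 0.003 0 0 0" --pt "0 0 0.003 0 0 0" --pt "0 0 0.004 0 0 0" --pt "0 0 0.005 0 0 0" --pt "0 0 0.005 0 0 0" --pt "0 0 0.01 0 0 0" --pt "0 0 0.015 0 0 0" --pt "0 0 0.02 0 0 0" --pt "0 0 0.02 0 0 0" --pt "0 0 0.015 0 0 0"

```text
clock: 7.25
tcp_pos: [0.657, -0.0353, 0.188]
orientation: [0.001, 0.691, 0.723, 0.001]
wrist_force: [-0.2, -0.1, 0.7]
finger_gap: -0.0001
```

>>> jog_arm --pt "-0.02 -0.014 0 0 0 0" --pt "-0.02 -0.014 0 0 0 0" --pt "-0.02 -0.014 0 0 0 0" --pt "-0.02 -0.014 0 0 0 0" --pt "-0.02 -0.014 0 0 0 0" --pt "-0.02 -0.014 0 0 0 0" --pt "-0.02 -0.014 0 0 0 0" --pt "-0.02 -0.014 0 0 0 0" --pt "-0.02 -0.014 0 0 0 0" --pt "0 0 0 0 0 0" --hand 0.53

```text
clock: 8.25
tcp_pos: [0.4746, -0.1623, 0.1868]
orientation: [0.0, 0.692, 0.722, -0.0]
wrist_force: [0.4, 0.9, -0.4]
finger_gap: 0.0453
```

```bash
python3 - <<'E'
from h import *
im=read_camera("side"); crop(im,170,130,130,110,6,"pics/side3.png")
im=read_camera("top"); crop(im,200,110,130,130,4,"pics/top3.png")
s=get_state();print(s["tcp_pos"],s["wrist_force"],s["finger_gap"],s["clock"])
print(w2pix("side",[[.464,-.019,.012],[.464,-.019,0]]))
E
```

```text
[ 0.47657077 -0.16160344  0.18682664] [-0.56242311  0.53718783 -0.43594809] 0.04540354454706814 8.35
[[263.53976705 217.54490501]
 [263.4617075  220.20073989]]
```

View pics/side3.png

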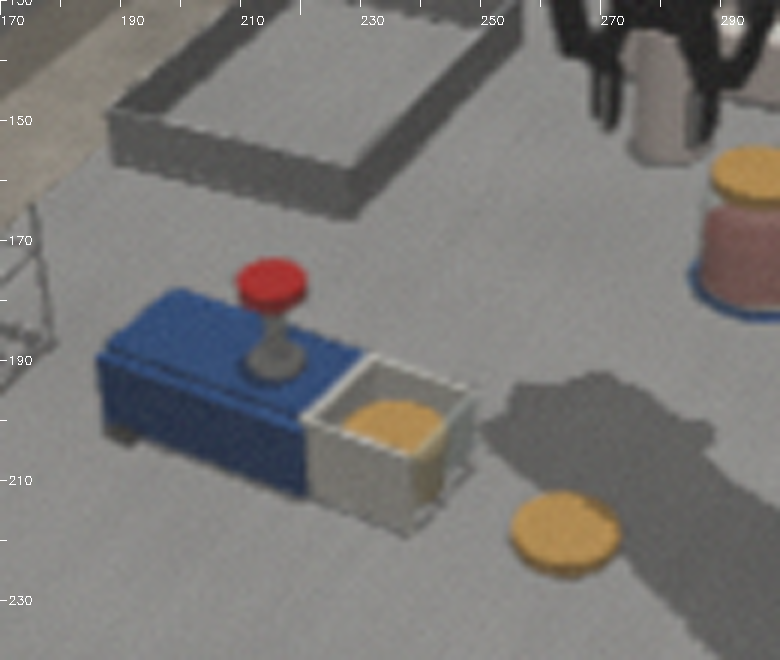

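View pics/top3.png

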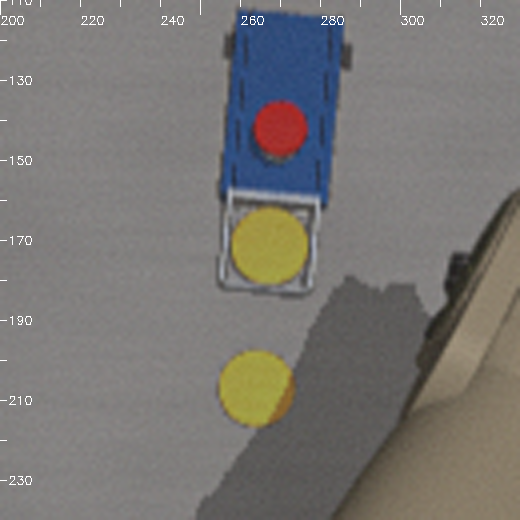

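The plunger is up again (red cap at its original pixel in both views), the plate is retracted, and the lid lies flat at top (264,207) and side (264,218.5). I'll compute its position.

```bash
python3 - <<'E'
from h import *
print(pix2w("side",[(264,218.5)],.012),pix2w("top",[(263.9,206.7)],.012), "tips:",pix2w("side",[(271,151.5),(287.5,153.5)],.187))
# green in side view raw
im=cv2.imread("side_raw0.png"); hsv=cv2.cvtColor(im,cv2.COLOR_BGR2HSV)
m=cv2.inRange(hsv,(45,100,40),(80,255,255));m[:270]=0;m[330:]=0;ys,xs=np.nonzero(m);print(xs.min(),xs.max(),ys.min(),ys.max())
print(pix2w("side",[((xs.min()+xs.max())/2,(ys.min()+ys.max())/2)],0),w2pix("side",[.448,.341,0]))
E
```

```text
[[ 0.46065749 -0.01506263  0.012     ]] [[ 0.46310002 -0.01881604  0.012     ]] tips: [[ 0.4998481  -0.16148678  0.187     ]
 [ 0.44345717 -0.17254154  0.187     ]]
200 235 287 316
[[0.44809981 0.33961365 0.        ]] [[217.28807568 301.90013154]]
```

>>> jog_arm --pt "-0.0015 0.006 -0.02 0 0 0" --pt "-0.0015 0.006 -0.02 0 0 0" --pt "-0.0015 0.006 -0.02 0 0 0" --pt "-0.0015 0.006 -0.02 0 0 0" --pt "-0.0015 0.006 -0.02 0 0 0" --pt "-0.0015 0.006 -0.02 0 0 0" --pt "-0.0015 0.006 -0.02 0 0 0" --pt "-0.0015 0.006 -0.015 0 0 0" --pt "0 0 0 0 0 0" --pt "0 0 0 0 0 0"

```text
clock: 9.35
tcp_pos: [0.465, -0.1128, 0.0315]
orientation: [0.0, 0.691, 0.723, 0.0]
wrist_force: [-0.1, -0.0, 0.6]
finger_gap: 0.045
```

>>> jog_arm --pt "0 0 -0.005 0 0 0" --pt "0 0 -0.005 0 0 0" --pt "0 0 -0.005 0 0 0" --pt "0 0 -0.005 0 0 0" --pt "0 0 -0.004 0 0 0" --pt "0 0 -0.004 0 0 0" --pt "0 0 0 0 0 0" --pt "0 0 0 0 0 0" --pt "0 0 0 0 0 0" --pt "0 0 0 0 0 0"

```text
clock: 10.35
tcp_pos: [0.4644, -0.1133, 0.0035]
orientation: [0.0, 0.691, 0.723, 0.0]
wrist_force: [0.5, -0.3, 0.1]
finger_gap: 0.0451
```

```bash
python3 - <<'E'
from h import *
im=read_camera("side"); crop(im,220,150,110,90,7,"pics/side4.png")
s=get_state();print(s["tcp_pos"],s["wrist_force"],s["finger_gap"],s["clock"])
E
```

```text
[ 0.46440135 -0.11326359  0.00352723] [ 0.46675654 -0.11267224 -1.11353076] 0.045275286409037316 10.4
```

View pics/side4.png

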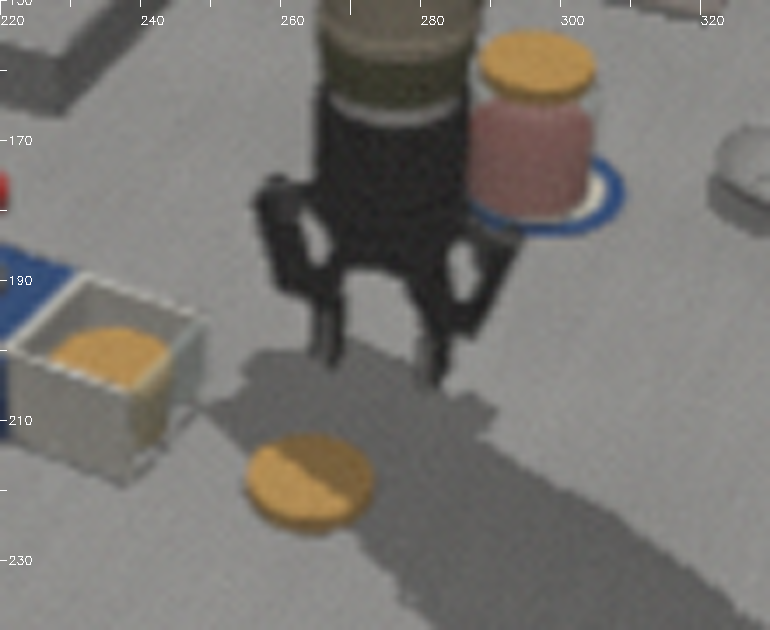

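The fingers straddle the lid's line, with tips at about (265,202) and (280,205). I'll lower another 4 mm while watching the force, then creep up on the lid.

>>> jog_arm --pt "0 0 -0.001 0 0 0" --pt "0 0 -0.001 0 0 0" --pt "0 0 -0.001 0 0 0" --pt "0 0 -0.001 0 0 0" --pt "0 0 0 0 0 0" --pt "0 0.006 0 0 0 0" --pt "0 0.006 0 0 0 0" --pt "0 0.006 0 0 0 0" --pt "0 0.006 0 0 0 0" --pt "0 0.006 0 0 0 0"

```text
clock: 11.4
tcp_pos: [0.4642, -0.0825, -0.0006]
orientation: [0.0, 0.691, 0.723, 0.0]
wrist_force: [0.4, 0.4, 0.7]
finger_gap: 0.0452
```

```bash
python3 - <<'E'
from h import *
im=read_camera("side"); crop(im,220,150,110,90,7,"pics/side5.png")
s=get_state();print(s["tcp_pos"],s["wrist_force"],s["finger_gap"],s["clock"])
E
```

```text
[ 0.46394053 -0.08173368 -0.00071172] [ 0.04759644  0.86412215 -0.59142186] 0.04509533780748379 11.45
```

View pics/side5.png

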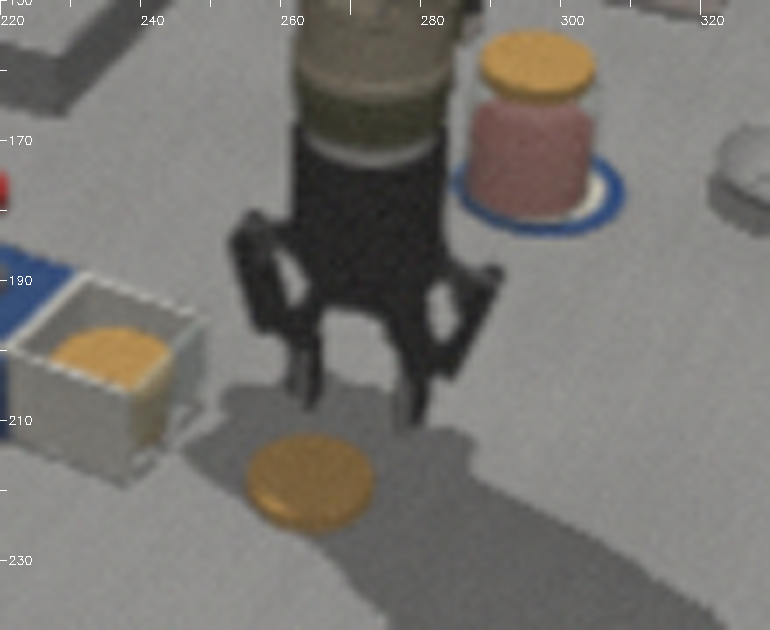

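>>> jog_arm --pt "0 0.005 0 0 0 0" --pt "0 0.005 0 0 0 0" --pt "0 0.005 0 0 0 0" --pt "0 0.004 0 0 0 0" --pt "0 0.004 0 0 0 0" --pt "0 0.004 0 0 0 0" --pt "0 0.005 0 0 0 0" --pt "0 0.006 0 0 0 0" --pt "0 0.007 0 0 0 0" --pt "0 0.007 0 0 0 0"

```text
clock: 12.45
tcp_pos: [0.4642, -0.0306, -0.0007]
orientation: [-0.0, 0.691, 0.723, 0.0]
wrist_force: [1.0, 0.8, 0.3]
finger_gap: 0.0454
```

```bash
python3 - <<'E'
from h import *
im=read_camera("side"); crop(im,210,160,110,90,7,"pics/side6.png")
s=get_state();print(s["tcp_pos"],s["wrist_force"],s["finger_gap"],s["clock"])
E
```

```text
[ 0.46391658 -0.02973198 -0.00073749] [-0.5382613   1.17725047  0.13327229] 0.045417366228636694 12.5
```

View pics/side6.png

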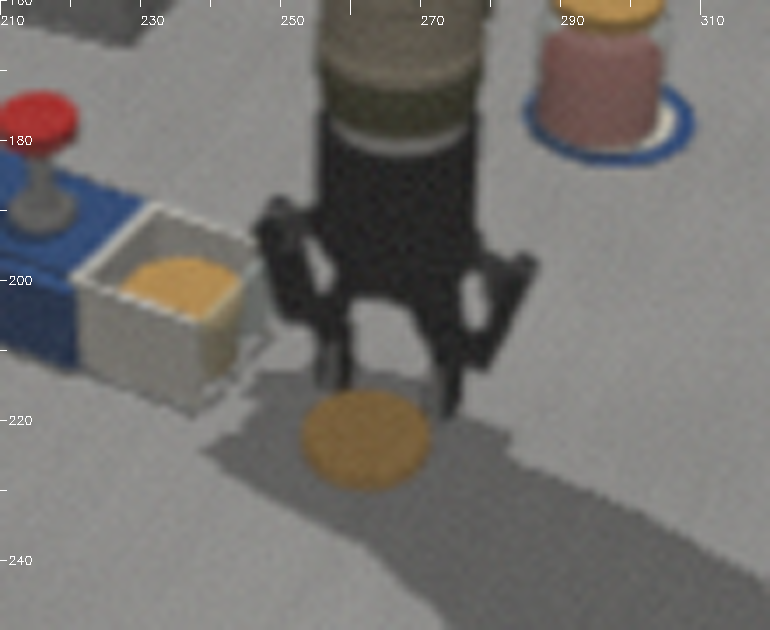

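The lid (centre (262.3,222.9)) has moved and is cradled by both tips. Now I'll work out its offset from the TCP.

```bash
python3 - <<'E'
from h import *
print(pix2w("side",[(262.3,222.7)],.012))
E
```

```text
[[0.45758758 0.00707963 0.012     ]]
```

>>> jog_arm --pt "-0.0005 0.01 0 0 0 0" --pt "-0.0006 0.014 0 0 0 0" --pt "-0.0006 0.017 0 0 0 0" --pt "-0.0006 0.017 0 0 0 0" --pt "-0.0006 0.017 0 0 0 0" --pt "-0.0006 0.017 0 0 0 0" --pt "-0.0006 0.017 0 0 0 0" --pt "-0.0006 0.017 0 0 0 0" --pt "-0.0006 0.017 0 0 0 0" --pt "-0.0006 0.017 0 0 0 0"

```text
clock: 13.5
tcp_pos: [0.4578, 0.1303, -0.0007]
orientation: [-0.0, 0.691, 0.723, 0.0]
wrist_force: [-0.4, -0.8, -1.3]
finger_gap: 0.0454
```

>>> jog_arm --pt "-0.0006 0.017 0 0 0 0" --pt "-0.0006 0.017 0 0 0 0" --pt "-0.0006 0.017 0 0 0 0" --pt "-0.0006 0.017 0 0 0 0" --pt "-0.0006 0.015 0 0 0 0" --pt "-0.0006 0.013 0 0 0 0" --pt "-0.0006 0.011 0 0 0 0" --pt "-0.0006 0.009 0 0 0 0" --pt "-0.0006 0.006 0 0 0 0" --pt "-0.0006 0.004 0 0 0 0"

```text
clock: 14.5
tcp_pos: [0.4523, 0.2552, -0.0007]
orientation: [0.0, 0.691, 0.723, -0.0]
wrist_force: [-0.2, 0.2, -0.3]
finger_gap: 0.0455
```

```bash
python3 - <<'E'
from h import *
im=read_camera("side"); crop(im,170,230,110,90,7,"pics/side7.png")
s=get_state();print(s["tcp_pos"],s["wrist_force"],s["finger_gap"],s["clock"])
print(w2pix("side",[[.448,.340,.012]]))
E
```

```text
[ 0.45226452  0.25544929 -0.00067913] [ 0.11439363  0.49119743 -0.50748647] 0.04568213321551105 14.55
[[217.19250037 298.91466825]]
```

View pics/side7.png

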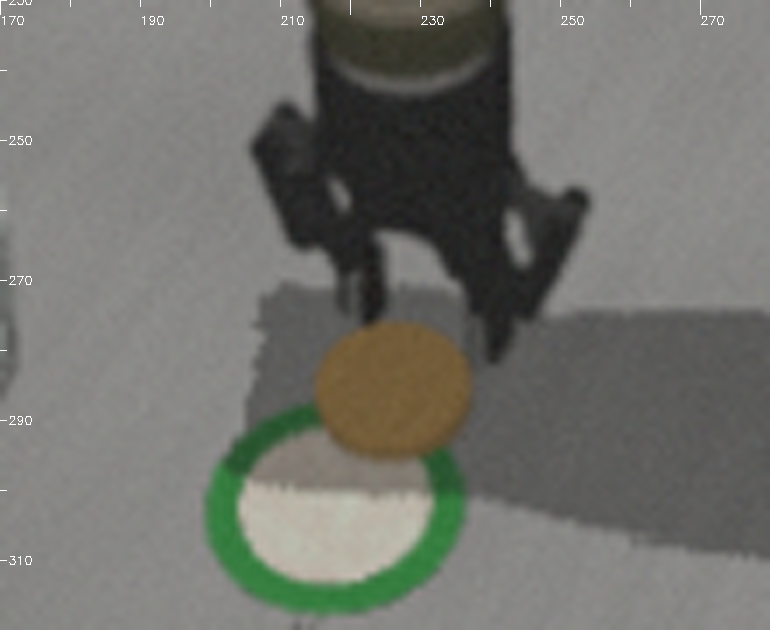

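The lid is still cradled at (226.3,285.4), on the near edge of the green circle. I'll work out what remains.

```bash
python3 - <<'E'
from h import *
print(pix2w("side",[(226.3,285.4)],.012),pix2w("side",[(170+335/7,230+508/7)],0))
E
```

```text
[[0.44669357 0.28946204 0.012     ]] [[0.4455698  0.34228222 0.        ]]
```

>>> jog_arm --pt "0 0.004 0 0 0 0" --pt "0 0.006 0 0 0 0" --pt "0 0.007 0 0 0 0" --pt "0 0.007 0 0 0 0" --pt "0 0.007 0 0 0 0" --pt "0 0.006 0 0 0 0" --pt "0 0.005 0 0 0 0" --pt "0 0.004 0 0 0 0" --pt "0 0.003 0 0 0 0" --pt "0 0.002 0 0 0 0"

```text
clock: 15.55
tcp_pos: [0.4523, 0.306, -0.0007]
orientation: [0.0, 0.691, 0.723, -0.0]
wrist_force: [-0.1, -0.2, -0.6]
finger_gap: 0.0456
```

>>> jog_arm --pt "0 0 0 0 0 0" --pt "0 -0.004 0 0 0 0" --pt "0 -0.006 0 0 0 0" --pt "0 -0.01 0 0 0 0" --pt "0 -0.015 0 0 0 0" --pt "0 -0.02 0 0 0 0" --pt "0 -0.02 0 0 0 0" --pt "0 -0.02 0.02 0 0 0" --pt "0 -0.02 0.02 0 0 0" --pt "0 -0.02 0.02 0 0 0"

```text
clock: 16.55
tcp_pos: [0.4517, 0.1687, 0.0598]
orientation: [-0.0, 0.692, 0.722, -0.0]
wrist_force: [1.3, -0.9, -0.8]
finger_gap: 0.0453
```

```bash
python3 - <<'E'
from h import *
im=read_camera("side"); crop(im,170,230,110,90,7,"pics/side8.png")
im=read_camera("top"); crop(im,110,140,100,100,6,"pics/top8.png")
s=get_state();print(s["tcp_pos"],s["wrist_force"],s["finger_gap"],s["clock"])
E
```

```text
[0.45386407 0.16839803 0.06165864] [0.60513925 0.50854203 0.164026  ] 0.045149731448924146 16.65
```

View pics/side8.png

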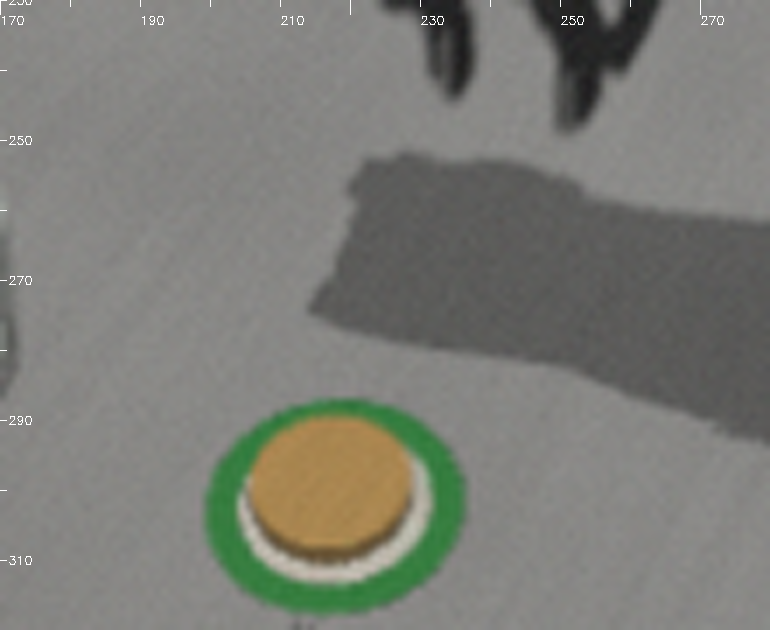

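View pics/top8.png

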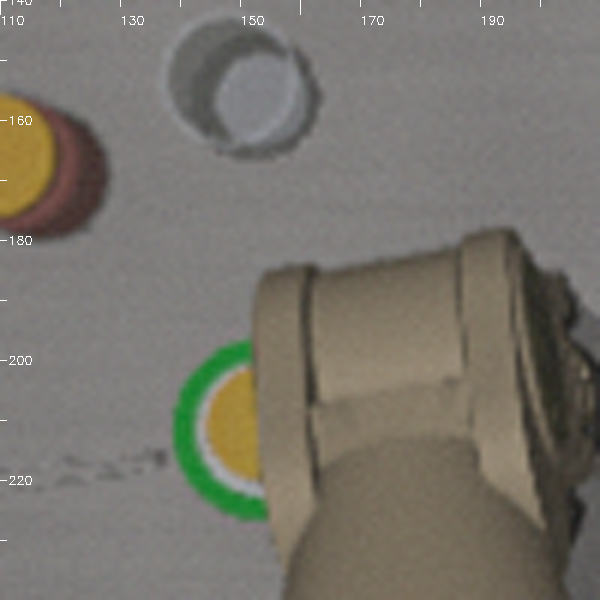

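Side view: the lid's top centre is at (217.3,298.9), against a goal pixel of (217.2,298.9). Both views show it wholly inside the ring. I'll raise clear, do a last check and hand in.

>>> jog_arm --pt "0 -0.01 0.02 0 0 0" --pt "0 -0.01 0.02 0 0 0" --pt "0 -0.01 0.02 0 0 0" --pt "0 -0.01 0.02 0 0 0" --pt "0 -0.01 0.02 0 0 0" --pt "0 0 0 0 0 0" --pt "0 0 0 0 0 0" --pt "0 0 0 0 0 0" --pt "0 0 0 0 0 0" --pt "0 0 0 0 0 0"

```text
clock: 17.65
tcp_pos: [0.4517, 0.121, 0.1584]
orientation: [-0.001, 0.691, 0.723, -0.001]
wrist_force: [0.3, -1.3, -0.2]
finger_gap: 0.0452
```

```bash
python3 - <<'E'
from h import *
im=read_camera("side"); cv2.imwrite("pics/side9.png",cv2.resize(im[:,:,::-1],(800,600),interpolation=cv2.INTER_CUBIC))
hsv=cv2.cvtColor(im,cv2.COLOR_RGB2HSV)
print(pix2w("side",[(217.3,298.9)],.012), get_state()["clock"])
E
```

```text
[[0.44776106 0.33983804 0.012     ]] 17.7
```

View pics/side9.png

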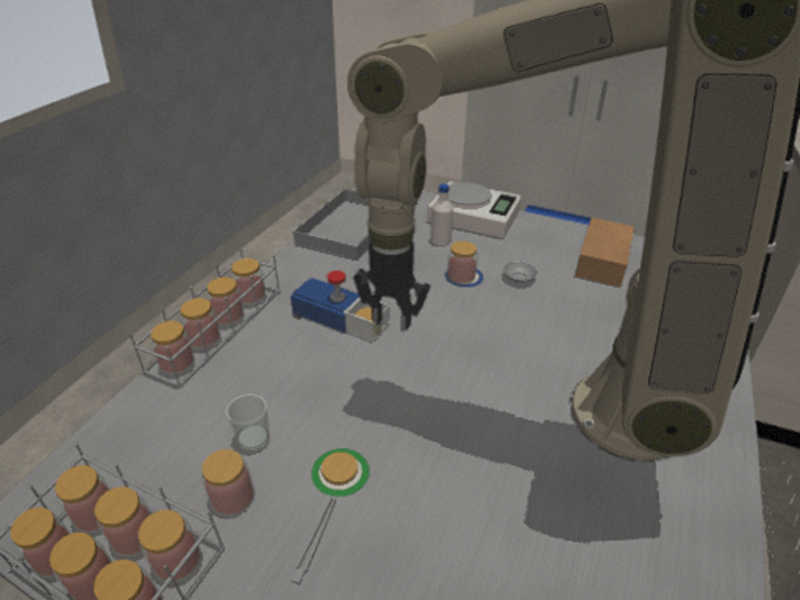

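The lid is centred in the green circle at (340,470). The plunger is up, the stack is still in the magazine, and every bystander in view stands where it was.

```bash
python3 -c "
from workcell import *
hand_in()"
```

```text
the job is handed in; nothing more can be done
```

One lid was fed and now lies inside the green circle; I handed the job in at about 17.7 s of the 54 s allowed.

- **Feeding:** I pressed the plunger slowly with the shut fingers. The first press reached only 7 N, so I pressed 3 mm further. The force rose to 19 N at z = 0.090, which is the stop. After I let it up, one lid lay flat about 114 mm in front of the magazine.
- **Pushing:** I set the fingers 45 mm apart as a cradle behind the lid and slid it about 0.36 m along the bench without lifting it. Then I backed the fingers away and raised the arm.
- **Last checks:** The side camera puts the lid centre at (0.448, 0.340), within about 1 mm of the green circle's measured centre. Calibration is only good to about 2 mm, and the two cameras differed by about 4 mm on the lid earlier. That is still well inside the 20 mm limit.
- **Surroundings:** The plunger is up, the remaining lids are still in the feeder, and nothing standing around looks moved. I judged this last point by eye from the final side picture.
- **Not fully confirmed:** In the last top-camera picture the arm hid part of the lid, so that view only showed its left side inside the ring.

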